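Hang the crusher's nesting blocks on their hook

ROBOT

A 6-joint arm with a two-finger parallel gripper is mounted at the origin on the work surface. World frame = base frame: x ahead of the robot, y to its left, z up, the work surface at z = 0. Lengths are in m, angles in degrees, forces in N, time in s.
With the tool pointing down it reaches from about 0.325 to 0.85 m from the base axis. Payload 15.5 kg.
Tool frame: the origin (TCP) lies midway between the tips of the shut fingers; the grasp point (between the pads) lies 19 mm behind it; z points along the fingers, y is the line along which they close (so a half turn about z gives the same grasp; the last joint's range is limited). The gripper opens to 91 mm and grips with 3 to 60 N. Pads are 32 mm wide; open, the fingers measure 118 mm over their backs; the gripper's body (76 mm by 178 mm) begins 60 mm behind the grasp point.
Start: joints at [63.283, 28.281, 77.091, -0, 74.628, -5.472], TCP at [0.226, 0.583, 0.214] pointing down, gripper open.
Joint ranges: [-166.48, 166.48], [-47.26, 123.95], [12.59, 153.08], [-70.14, 250.14], [6.76, 159.57], [-176.63, 176.63]. Speed limits (degrees/s): [108.29, 108.29, 147.25, 172.46, 172.46, 172.46].

INTERFACE

Orientations are given as a 3x3 rotation matrix whose columns are the frame's x, y, z axes.
In Python, from bench import ctrl gives the robot as it stands. The module is installed in compiled form; this text tells all that it offers. Calls block until the motion is done:
- ctrl.goto(position, orientation): joint-space move of the TCP to a pose.
- ctrl.move_l(position, vel=0.15, ori=None, contact_N=None): straight line of the TCP; ori=None keeps the orientation; vel is the mean speed in m/s. With contact_N (N) it stops when the force on the tool has changed by that much, and returns True; else False.
- ctrl.movej(angles): joint-space move.
- ctrl.command_gripper(opening): opening from 0.0 (shut) to 1.0 (fully open); the grip force is fixed at half the most; returns when the fingers have stopped.
- ctrl.sleep(seconds).
- ctrl.ik(position, orientation): joint angles nearest the present ones, or None.
- ctrl.read_camera(name): name is "scene" or "side" or "wrist"; returns the picture (420x560x3 uint8, blue, green, red); there is no depth.
- ctrl.camera_params(name): a dict with "fx", "fy", "cx", "cy" (pixels), "D" ([k1, k2, p1, p2, k3] as OpenCV has them; the pictures are not rectified), "pose" (4x4, takes a point from camera to world coordinates); the wrist camera has in their place "T_tool_cam" (4x4, takes a point from camera to tool coordinates, whose origin is the TCP and whose axes are the flange's). Camera axes: x right, y up, looking along -z (the intrinsics and any distortion apply to the point x, -y, -z); pixel columns grow to the right and rows downward; lengths in m; the calibration is good to about 2 mm. A picture is of the moment at which its call begins: read the wrist's pose just before it. camera_params takes no time and is no camera call.
A pose or a line that the arm cannot do raises ctrl.MotionError and nothing moves.
- ctrl.sign_off(): hands the job in; it is judged then, once.
Readings, each from a call of its own:
- ctrl.current_t(): time.
- ctrl.current_q(): joint angles.
- ctrl.current_dq(): joint speeds.
- ctrl.current_effort(): joint torques, N m.
- ctrl.current_tool_pos(): TCP position.
- ctrl.current_eef_rot(): TCP orientation.
- ctrl.current_contact_force(): force on the tool from outside, world axes, zero at the start.
- ctrl.current_wrist_torque(): the same for the moment, N m.
- ctrl.current_grip_width(): opening from 0.0 (shut) to 1.0 (fully open).
- ctrl.current_grasp_force(): force on a finger pad.
Only numpy, scipy, OpenCV 4.12 (cv2) and the standard library are available. Lean on these libraries where they do the work, as an engineer would, in place of code of your own. Each camera call takes 0.05 s, during which the arm holds its last target. There are 200 camera calls.

TASK

Hang the can crusher's three aluminium packing blocks on the hook, lugs up and recesses facing the hook's tip: first the large one, then the medium, then the small, each nested fully in the recess of the one before. Push each in turn home along the rod until you feel the whole row come up against the rubber buffer at the root, with a firm push of about 10 N held for a moment and never more than 22 N, then let it hang free; do not bear down on the rod. Leave everything else on the bench where it stands.

Things in the scene. Friction and masses are not known exactly. Their poses are not given: they have to be found in the camera images.
- large: Cast aluminium block 92 mm wide (y), 34 thick (x), 94 high, standing upright. A lug 24 wide (y) x 10 thick (x) at x = -12 mm rises from its top. Square through-bore along x, centre 62 mm above the underside. Front (-x): recess 8 mm deep, 77 wide, from 9.5 to 88.5 mm above the underside. Rear (+x) flat. Origin: centre of the underside, mid-thickness; z up, front -x. About 0.32 kg, +-30 %.
- medium: Cast aluminium block 72 mm wide (y), 34 thick (x), 74 high, standing upright. A lug 24 wide (y) x 10 thick (x) at x = -12 mm rises from its top. Square through-bore along x, centre 50 mm above the underside. Front (-x): recess 8 mm deep, 57 wide, from 9.5 to 68.5 mm above the underside. Rear (+x) flat. Origin: centre of the underside, mid-thickness; z up, front -x. About 0.22 kg, +-30 %.
- small: Cast aluminium block 52 mm wide (y), 34 thick (x), 54 high, standing upright. A lug 24 wide (y) x 10 thick (x) at x = -12 mm rises from its top. Square through-bore along x, centre 38 mm above the underside. Front plain. Rear (+x) flat. Origin: centre of the underside, mid-thickness; z up, front -x. About 0.14 kg, +-30 %.
- hook: Fixed steel hook stand. Origin on the bench, z up. A level square rod, 12 x 12 mm, axis at y = 0, 150 mm up, runs from the stop (x = 0) to its tip at x = -145 mm. Nothing stands higher than 177 mm. Blocks go on over the tip, moving along +x, yawed like the hook; nested, each block's origin is 26 mm nearer the tip than the one before.
- hook_tip (a point): Tip of the rod (hook x = -145 mm), on its axis. The last 8 mm (x = -145 to -137) carry an upturned lip, its top 11 mm above the axis (5 mm above the rod's top): a block passes it with its bore centre about 2.5 mm above the axis; past it, lowered, it hangs with its bore centre 5 mm below the axis.
- stop: Stop block at the rod's root. Origin: middle of its front face on the rod's axis (hook x = 0). Carries a rubber pad 50 wide x 54 mm high round the rod; the pad's face stands 4 to 16 mm in front of the stop (towards -x), different every time and not measured: feel for it. It yields about 1 mm per 8 N, 4 mm at most.
- large_lug (a point): Top centre of the large block's lug, 128 mm above its underside and 66 mm above its bore centre; the lug's top 34 mm stand clear of the block and of its neighbours when hung: pinch it from above across its 24 mm width (block y).
- large_bore (a point): Centre of the large block's bore in its rear face (block x = +17 mm). The bore is 16 mm wide x 22 mm high; its roof, 11 mm above this point, hangs on the rod.
- medium_lug (a point): Top centre of the medium block's lug, 116 mm above its underside and 66 mm above its bore centre; the lug's top 34 mm stand clear of the block and of its neighbours when hung: pinch it from above across its 24 mm width (block y).
- medium_bore (a point): Centre of the medium block's bore in its rear face (block x = +17 mm). The bore is 16 mm wide x 22 mm high; its roof, 11 mm above this point, hangs on the rod.
- small_lug (a point): Top centre of the small block's lug, 104 mm above its underside and 66 mm above its bore centre; the lug's top 34 mm stand clear of the block and of its neighbours when hung: pinch it from above across its 24 mm width (block y).
- small_bore (a point): Centre of the small block's bore in its rear face (block x = +17 mm). The bore is 16 mm wide x 22 mm high; its roof, 11 mm above this point, hangs on the rod.
- can_a: Bystander, leave alone: crushed aluminium can, 68 mm across, 33 mm high. Origin at the centre of its underside.
- can_b: Bystander, leave alone: crushed aluminium can, 68 mm across, 33 mm high. Origin at the centre of its underside.
- bottle: Bystander, leave alone: empty green glass bottle, 68 mm across, 220 mm high. Origin at the centre of its underside.
- tub: Bystander, leave alone: white plastic yoghurt tub, 90 mm across, 85 mm high. Origin at the centre of its underside.
- tin: Bystander, leave alone: steel tin, 74 mm across, 110 mm high. Origin at the centre of its underside.
- jar: Bystander, leave alone: glass jar, 66 mm across, 90 mm high. Origin at the centre of its underside.
- driver: Bystander, leave alone: screwdriver lying on the bench, about 200 mm long. Origin at its middle.

How it is judged:
By the outcome, as a careful person would: the job done as asked, in the order asked, and still so for the second after the job is handed in, with the robot touching nothing.
It also fails if it takes over 72 s, if anything falls off the work surface, if the arm or the gripper's body presses on something with over 40 N, if the wrist force passes 120 N, or if a joint passes its speed limit or range.

## Working session

There is one attempt and no reset: what is moved stays moved. The work goes in short steps, each a Python script; the robot and the scene stay as the last script left them, time stands still between calls to the robot, and variables do not carry over. Pictures are saved under pics/ and viewed, at most 10 in all, crops included, and the job is handed in when it is done.

```bash
mkdir -p pics; ls
python3 - <<'E'
from bench import ctrl
import cv2,numpy as np
np.set_printoptions(precision=4,suppress=True)
for n in ["scene","side","wrist"]:
    im=ctrl.read_camera(n); cv2.imwrite(f"pics/{n}0.png",im)
    print(n,ctrl.camera_params(n))
cv2.imwrite("pics/wr0.png",cv2.imread("pics/wrist0.png"))
print(ctrl.current_t(),ctrl.current_tool_pos(),ctrl.current_eef_rot(),ctrl.current_contact_force())
E
```

```text
pics
scene {'fx': 440.0846375566706, 'fy': 440.0846375566706, 'cx': 275.5244954362773, 'cy': 205.7658144646472, 'D': array([-0.1261,  0.    ,  0.    ,  0.    ,  0.    ]), 'pose': array([[ 0.8785, -0.2699,  0.3941,  1.1296],
       [ 0.4772,  0.4572, -0.7505, -1.0191],
       [ 0.0224,  0.8474,  0.5304,  0.8355],
       [ 0.    ,  0.    ,  0.    ,  1.    ]])}
side {'fx': 393.3602659470836, 'fy': 393.3602659470836, 'cx': 274.32494010872995, 'cy': 212.73773698242832, 'D': array([-0.0654,  0.    ,  0.    ,  0.    ,  0.    ]), 'pose': array([[-0.9086,  0.3175, -0.2714,  0.3374],
       [-0.4175, -0.6734,  0.61  ,  0.5819],
       [ 0.0109,  0.6676,  0.7444,  0.8456],
       [ 0.    ,  0.    ,  0.    ,  1.    ]])}
wrist {'fx': 295.29741201360963, 'fy': 295.29741201360963, 'cx': 282.6227036618435, 'cy': 213.07605239168393, 'D': array([-0.0552,  0.    ,  0.    ,  0.    ,  0.    ]), 'T_tool_cam': array([[ 0.0001,  0.9625,  0.2713,  0.0777],
       [ 1.    , -0.0003,  0.0006, -0.0011],
       [ 0.0006,  0.2713, -0.9625, -0.1699],
       [ 0.    ,  0.    ,  0.    ,  1.    ]])}
0.15 [0.2263 0.5823 0.2135] [[-0.932   0.3623 -0.0004]
 [ 0.3623  0.932  -0.0008]
 [ 0.0001 -0.0009 -1.    ]] [-0.3061  0.8169 -0.8933]
```

View pics/scene0.png

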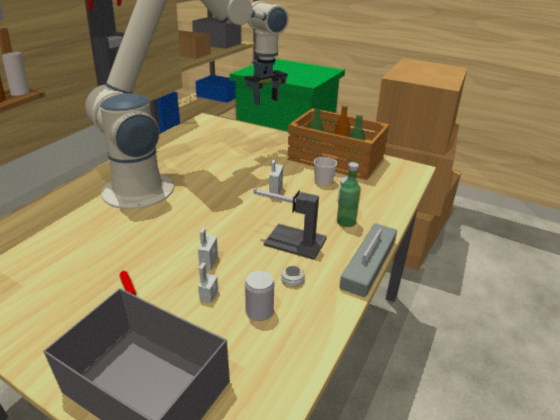

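View pics/side0.png

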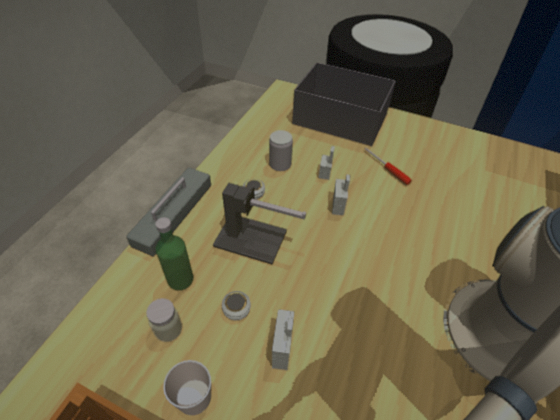

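The scene view shows the large block at (276,181), the other two at (207,248) and (207,287), and the rod from its tip (256,192) to its root (296,200). In the side view the large block is at (283,340), the medium at (341,197), the small at (327,166), and the rod tip at (304,215). I'll triangulate these and look closer.

```bash
cat > h.py <<'E'
from bench import ctrl
import cv2,numpy as np
np.set_printoptions(precision=4,suppress=True)
def cam(n,pose=None):
    c=ctrl.camera_params(n)
    K=np.array([[c['fx'],0,c['cx']],[0,c['fy'],c['cy']],[0,0,1]])
    T=c['pose'] if n!='wrist' else pose@c['T_tool_cam']
    return K,c['D'],T
def tool():
    T=np.eye(4);T[:3,:3]=ctrl.current_eef_rot();T[:3,3]=ctrl.current_tool_pos();return T
def ray(c,uv):
    K,D,T=c
    p=cv2.undistortPoints(np.array([[uv]],float),K,D)[0,0]
    d=T[:3,:3]@np.array([p[0],-p[1],-1]);return T[:3,3],d/np.linalg.norm(d)
def proj(c,P):
    K,D,T=c
    q=(np.asarray(P)-T[:3,3])@T[:3,:3]*[1,-1,-1]
    return cv2.projectPoints(q.reshape(-1,1,3),np.zeros(3),np.zeros(3),K,D)[0][:,0]
def tri(*cu):
    A=0;b=0;R=[ray(c,u) for c,u in cu]
    for o,d in R:
        M=np.eye(3)-np.outer(d,d);A=A+M;b=b+M@o
    X=np.linalg.solve(A,b)
    return X,max(np.linalg.norm((np.eye(3)-np.outer(d,d))@(X-o)) for o,d in R)
def onz(c,uv,z):
    o,d=ray(c,uv);return o+d*(z-o[2])/d[2]
def down(yaw):  # tool y axis at yaw (rad)+90: tool x = (cos,sin) , z down
    c,s=np.cos(yaw),np.sin(yaw)
    return np.array([[c,s,0],[s,-c,0],[0,0,-1.]])
E
python3 - <<'E'
from h import *
S,D=cam('scene'),cam('side')
for n,a,b in [("tip",(256,192),(304,215)),("L",(276,166),(289,324)),("M",(204,233),(347,178)),("S",(205,267),(332,151))]: print(n,*tri((S,a),(D,b)))
s=cv2.imread('pics/scene0.png');d=cv2.imread('pics/side0.png')
f=lambda im,x,y,w,h,k:cv2.resize(im[y:y+h,x:x+w],(w*k,h*k),interpolation=cv2.INTER_CUBIC)
top=np.hstack([f(s,190,150,80,75,4),f(s,250,150,80,75,4)][1:]+[f(s,190,225,40,75,4),f(d,225,175,80,75,4)])
bot=np.hstack([f(d,260,300,60,75,4),f(d,305,140,55,75,4),f(d,225,175,85,75,4)])
w=max(top.shape[1],bot.shape[1]);print(w)
p=lambda i:np.pad(i,((0,0),(0,w-i.shape[1]),(0,0)))
cv2.imwrite('pics/c1.png',np.vstack([p(top),p(bot)])[:600,:800])
E
```

```text
tip [ 0.527  -0.0099  0.1499] 0.002995751988609768
L [0.458  0.2433 0.1116] 0.0056759402340987265
M [ 0.4812 -0.2213  0.1088] 0.00305597947638876
S [ 0.5611 -0.3289  0.096 ] 0.003952418288804731
800
```

View pics/c1.png

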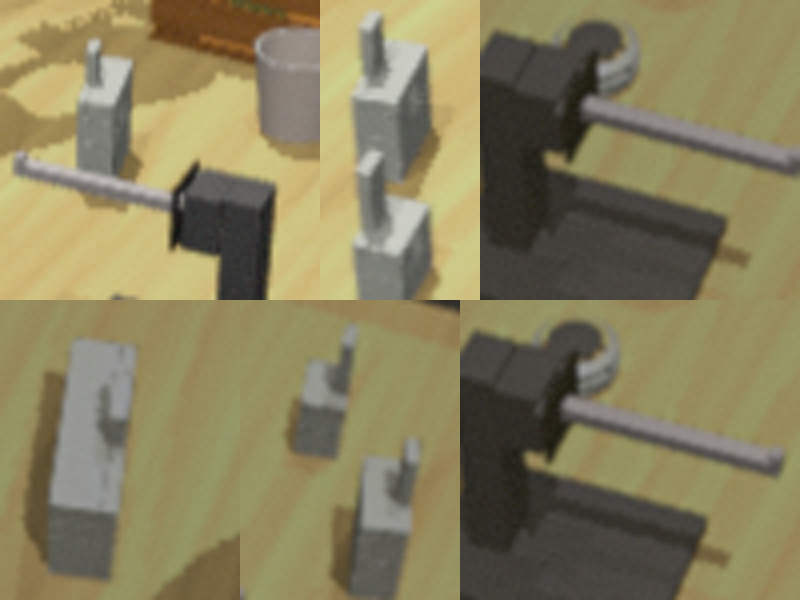

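View pics/wr0.png

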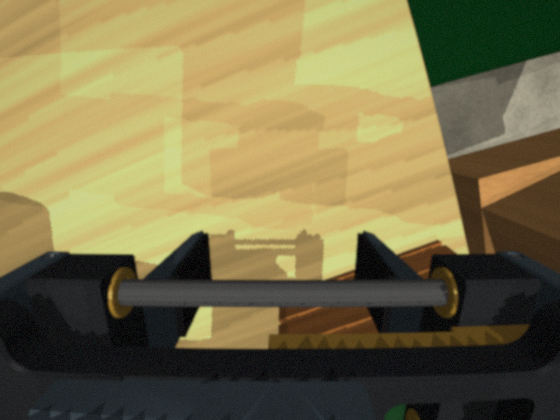

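The crop shows all the lugs on the robot side, so the recesses face −x, roughly in line with the rod. The wrist view shows only bench, with the fingers covering the rows below about 230. The triangulated heights fit the text: tip 0.150 m, lug tops about 0.11 to 0.13 m. Next I'll take close stereo views of the large block and the rod.

```bash
cat >> h.py <<'E'
def look(name,p,yaw=0.):
    ctrl.goto(p,down(yaw)); T=tool(); im=ctrl.read_camera('wrist')
    cv2.imwrite(f'pics/{name}.png',im); np.save(f'pics/{name}.npy',T); return im
E
python3 - <<'E'
from h import *
S,D=cam('scene'),cam('side')
print("root",*tri((S,(296,201)),(D,(247,203))))
print("bottle top",*tri((S,(353,167)),(D,(165,225))))
look('L1',[.385,.243,.25]);look('L2',[.385,.193,.25])
look('H1',[.50,.015,.27]);look('H2',[.50,-.035,.27])
print(ctrl.current_t(),ctrl.current_tool_pos())
a=[cv2.imread(f'pics/{n}.png')[:300] for n in('L1','L2','H1','H2')]
im=np.vstack([np.hstack(a[:2]),np.hstack(a[2:])]);print(im.shape)
cv2.imwrite('pics/q.png',cv2.resize(im,(800,int(im.shape[0]*800/im.shape[1])),interpolation=cv2.INTER_AREA))
E
```

```text
root [0.662  0.0092 0.1488] 0.00300324057566063
bottle top [0.765  0.1918 0.2103] 0.0014916695221938914
3.7333 [ 0.4997 -0.034   0.27  ]
(600, 1120, 3)
```

View pics/q.png

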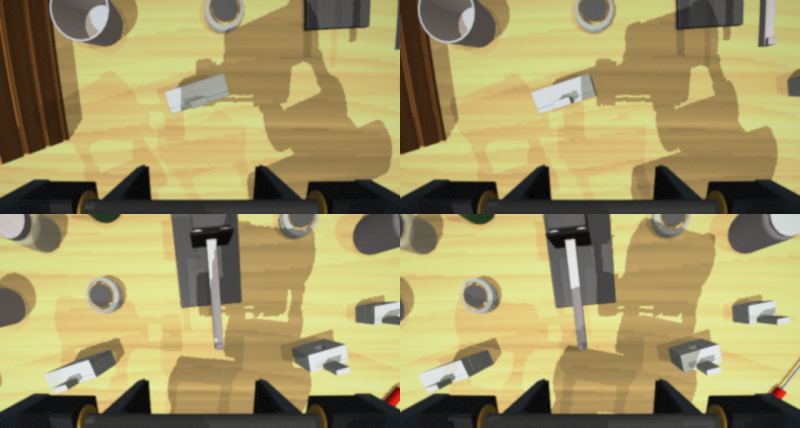

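The L views show the large block at about (275,130) in L1 and (187,130) in L2. In H1 the rod runs from about (298,35) to (306,187), and the medium block is at about (450,200). I'll take enlarged crops to pick off the exact points.

Run:
```python
import cv2,numpy as np
def f(n,x,y,w,h,k=4):
    im=cv2.imread(f'pics/{n}.png')[y:y+h,x:x+w]; im=cv2.resize(im,(w*k,h*k),interpolation=cv2.INTER_CUBIC)
    for i in range(0,w,10): cv2.line(im,(i*k,0),(i*k,6 if (x+i)%50 else 14),(0,0,255),1)
    for i in range(0,h,10): cv2.line(im,(0,i*k),(6 if (y+i)%50 else 14,i*k),(0,0,255),1)
    return im
a=np.hstack([f('L1',225,100,100,60),f('L2',180,100,100,60)])
b=np.hstack([f('H1',270,20,50,90),f('H1',280,170,50,90)[:360],f('H2',220,20,50,90),f('H2',230,170,50,90)])
cv2.imwrite('pics/c2.png',np.vstack([a,b]))
```

```text
(no output)
```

View pics/c2.png

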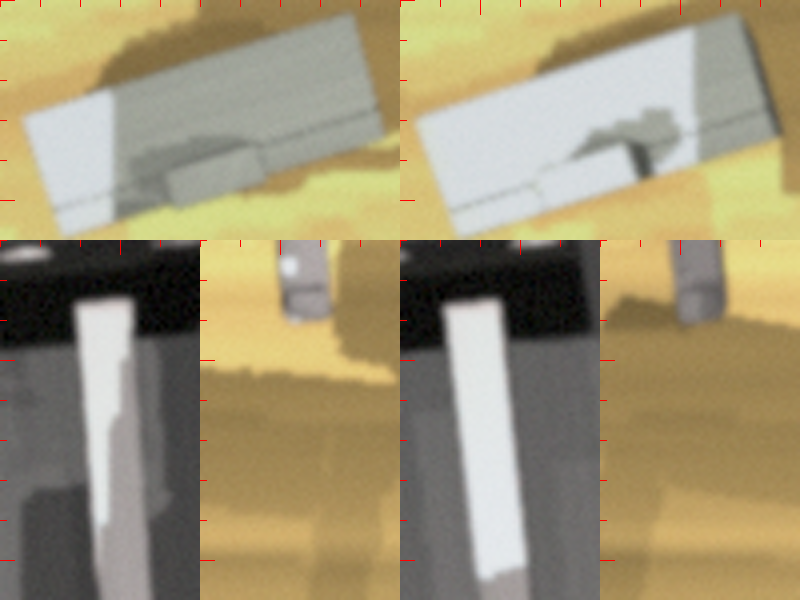

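L1 and L2 show the lug top centred at about (279.0,144.3) and (226.8,144). H1 and H2 show the rod top's midline at the root at (295.9,35.5) and (237.9,35.5), and its tip end at (306.6,189.5) and (255,190.5).

Run:
```python
from h import *
C={n:cam('wrist',np.load(f'pics/{n}.npy')) for n in('L1','L2','H1','H2')}
p=lambda a,x0,y0:(x0+a[0]/4,y0+a[1]/4)
t=lambda a,b,u,v:tri((C[a],u),(C[b],v))
print("lug",*t('L1','L2',p((216,177),225,100),p((187,176),180,100)))
A=[(23,118),(353,12),(384,132),(62,236)];B=[(16,118),(340,13),(380,135),(60,236)]
for i in range(4):print("corner",*t('L1','L2',p(A[i],225,100),p(B[i],180,100)))
Q=[onz(C['L1'],p(A[i],225,100),.094) for i in range(4)]
R=[onz(C['L2'],p(B[i],180,100),.094) for i in range(4)]
for Q in(Q,R):
    v=(Q[0]-Q[1])+(Q[3]-Q[2]);print(np.mean(Q,0),"block yaw",np.degrees(np.arctan2(-v[0],v[1])),np.linalg.norm(v)/2,np.linalg.norm(Q[0]-Q[3]))
ro=t('H1','H2',(295.9,35.5),(237.9,35.5));ti=t('H1','H2',(306.6,189.5),(255,190.5))
print(ro,ti)
for n,u,v,m in(('H1',(295.9,35.5),(306.6,189.5),(301.75,107.5)),('H2',(237.9,35.5),(255,190.5),(245,100))):
    a=onz(C[n],u,.156);b=onz(C[n],v,.161);c=onz(C[n],m,.156)
    print(n,a,b,c,np.degrees(np.arctan2(*(a-b)[1::-1])),np.degrees(np.arctan2(*(a-c)[1::-1])),np.linalg.norm((a-b)[:2]))
```

```text
lug [0.4472 0.2461 0.126 ] 0.0001981016090236341
corner [0.4614 0.2986 0.0902] 0.0002732430636051172
corner [0.4882 0.2102 0.0902] 0.0001750487129242889
corner [0.4569 0.2001 0.0826] 0.00048207356529356507
corner [0.4295 0.2893 0.0888] 0.00017312659863160304
[0.4591 0.2497 0.094 ] block yaw 17.40329408614269 0.09141746544976649 0.03266578315073214
[0.459  0.2488 0.094 ] block yaw 16.672412843872017 0.09153713605256401 0.032918430939967
(array([0.6555, 0.0037, 0.1552]), np.float64(0.000139012033686501)) (array([ 0.5182, -0.0083,  0.1554]), np.float64(0.0005022604004259189))
H1 [0.6552 0.0038 0.156 ] [ 0.5198 -0.0078  0.161 ] [ 0.595  -0.0022  0.156 ] 4.870936723609983 5.648911736016364 0.1358465416470825
H2 [0.6555 0.0036 0.156 ] [ 0.5188 -0.0088  0.161 ] [ 0.6016 -0.0011  0.156 ] 5.183479913344452 5.0352270997435085 0.13721254421500642
```

The measurements check out. The rod top triangulates to z 0.155, the visible rod is 136 mm long, and the hook's yaw is 5.1°. The large block's lug top is at z 0.126, its width 91.5 mm, its yaw 17°. Now I'll pick the large block.

```bash
cat >> h.py <<'E'
HY=np.radians(5.1); U=np.array([np.cos(HY),np.sin(HY),0]); N=np.array([-np.sin(HY),np.cos(HY),0])
TIP=np.array([.519,-.0083,0])
AX=.150
def st(s='') : print(s,round(ctrl.current_t(),2),ctrl.current_tool_pos(),ctrl.current_contact_force(),'grip',round(ctrl.current_grip_width(),3),ctrl.current_grasp_force(),flush=True)
def pick(lug,yaw,h):  # lug xy, block yaw, lug height
    R=down(yaw); p=np.array([lug[0],lug[1],0])
    ctrl.goto(p+[0,0,h+.03],R); ctrl.move_l(p+[0,0,h-.027],vel=.1); st('down')
    ctrl.command_gripper(0.); st('grip')
    z=.1525+(.066-.027)   # bore passes the lip 2.5 mm above axis
    ctrl.move_l(p+[0,0,z+.02],vel=.2); st('lift')
def stage():
    z=.1525+.039
    q=TIP-.054*U; ctrl.goto(q+[0,0,z+.02],down(HY)); ctrl.move_l(q+[0,0,z],vel=.1); st('stage')
E
python3 - <<'E'
from h import *
pick((.4473,.2459),np.radians(17),.128); stage()
a=[ctrl.read_camera(n) for n in('scene','side','wrist')]
f=lambda im,x,y,w,h:cv2.resize(im[y:y+h,x:x+w],(400,300),interpolation=cv2.INTER_CUBIC)
cv2.imwrite('pics/s1.png',np.vstack([np.hstack([f(a[0],200,130,120,90),f(a[1],210,150,160,120)]),np.hstack([f(a[2],0,0,560,420),f(a[2],200,0,160,120)])]))
E
```

```text
down 5.62 [0.4477 0.2458 0.1014] [ 0.2007 -0.1109  0.7099] grip 0.998 0.0
grip 6.66 [0.4472 0.2459 0.1009] [-0.0534  0.4447 -0.5226] grip 0.259 29.99581754207611
lift 7.36 [0.4467 0.2456 0.2105] [-0.1152  0.1161 -3.8352] grip 0.263 29.99430388212204
stage 8.72 [ 0.465  -0.0122  0.1913] [ 0.4762 -0.5513 -1.8782] grip 0.258 29.994361996650696
```

View pics/s1.png

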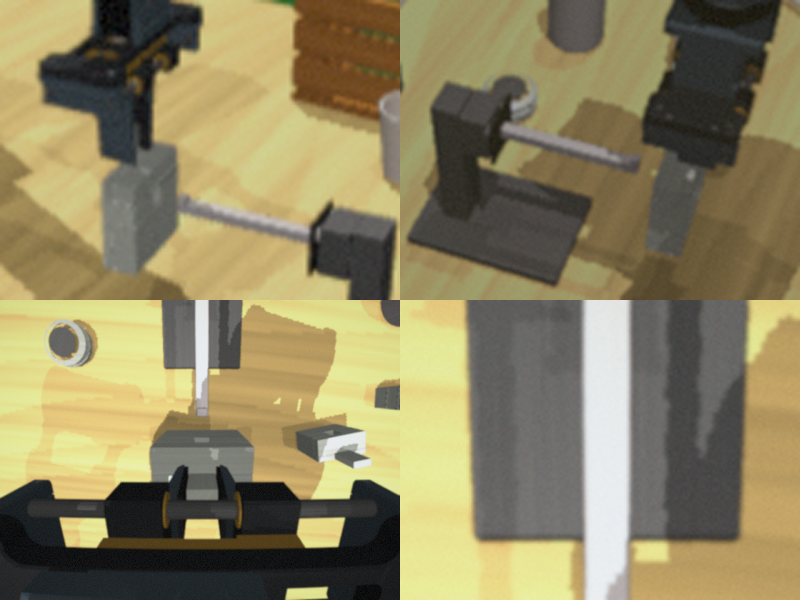

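The staged view is good: the bore in the rear face (205,440) lines up with the rod end (203,410), and the rod is vertical in the wrist image. Threading it on now.

```bash
cat >> h.py <<'E'
def P(s,z): return TIP+s*U+[0,0,z]      # TCP at distance s past tip
def S(): return float((np.array(ctrl.current_tool_pos())-TIP)@U)
def fu(F0): return -float((np.array(ctrl.current_contact_force())-F0)@U)
def favg(n=5):
    v=[]
    for _ in range(n): v.append(ctrl.current_contact_force()); ctrl.sleep(.02)
    return np.mean(v,0)
def thread(send):
    hit=ctrl.move_l(P(.022,.1915),vel=.07,contact_N=6); st('past lip')
    if hit: print('HIT'); return False
    ctrl.move_l(P(.024,.1853),vel=.05,contact_N=4); st('lowered')
    hit=ctrl.move_l(P(send,.1853),vel=.1,contact_N=6); st('near'); 
    return not hit
def push(smax):
    F0=favg(); hit=ctrl.move_l(P(smax,.1853),vel=.012,contact_N=7); st('touch %s s=%.4f'%(hit,S()))
    for _ in range(12):
        ctrl.sleep(.05); f=fu(F0); print('f %.1f s %.4f'%(f,S()))
        if f>9.: break
        if hit: ctrl.move_l(np.array(ctrl.current_tool_pos())*[1,1,0]+[0,0,.1853]+U*min(.0008,max(.0002,(10-f)*1e-4)),vel=.01)
    for _ in range(4): ctrl.sleep(.15); print('hold %.1f'%fu(F0),favg(2)-F0)
E
python3 - <<'E'
from h import *
F0=favg()
if thread(.090): push(.125)
a=[ctrl.read_camera(n) for n in('scene','side')]
for n,i in zip(('scene','side'),a): cv2.imwrite(f'pics/t1_{n}.png',i)
E
```

```text
past lip 10.19 [ 0.5405 -0.0063  0.1915] [-0.269   0.0544 -2.7594] grip 0.256 29.99430388212204
lowered 10.47 [ 0.5426 -0.0062  0.1849] [ 0.4519  0.4469 -2.2426] grip 0.261 29.994334280490875
near 11.28 [ 0.608  -0.0003  0.1852] [-0.5698 -0.4409 -3.271 ] grip 0.263 29.99433606863022
touch True s=0.1080 13.01 [0.6266 0.0014 0.1845] [-3.5519 -0.3949 -2.6838] grip 0.259 29.994949400424957
f 1.3 s 0.1080
f 3.7 s 0.1084
f 4.5 s 0.1086
f 5.1 s 0.1087
f 5.0 s 0.1087
f 6.2 s 0.1087
f 4.6 s 0.1087
f 5.6 s 0.1087
f 5.3 s 0.1087
f 5.0 s 0.1087
f 5.6 s 0.1087
f 5.2 s 0.1087
hold 5.1 [-5.5225 -0.1411  0.1731]
hold 5.9 [-5.5073 -0.2235  0.3057]
hold 6.5 [-5.929  -1.1271  0.519 ]
hold 5.3 [-5.4347 -0.6046 -0.22  ]
```

Contact is at s = 0.108, so the pad stands about 8 mm out, but the push settled at 5 N. I'll step an accumulating target up to 10 N instead.

```bash
cat >> h.py <<'E'
def press(F0,goal=10.,z=.1853):
    t=S(); f=fu(F0)
    for _ in range(30):
        f=-float((favg(3)-F0)@U)
        if f>goal-.7: break
        t+=.0005 if f<goal-3 else .00025
        ctrl.move_l(P(t,z),vel=.02)
    print('press f %.1f t %.4f s %.4f'%(f,t,S()))
    for _ in range(5): ctrl.sleep(.1); print('hold',favg(3)-F0)
def push(smax):
    F0=favg(); hit=ctrl.move_l(P(smax,.1853),vel=.012,contact_N=7); st('touch %s s=%.4f'%(hit,S()))
    if hit: press(F0)
def release(z=.1853):
    s=S(); ctrl.move_l(P(s,z-.003),vel=.01,contact_N=2); st('down')
    ctrl.command_gripper(.55); st('open'); 
    ctrl.move_l(P(s,.25),vel=.15); st('up')
E
python3 - <<'E'
from h import *
press(np.array([-.1,0,-2.9]))
st()
E
```

```text
press f 9.8 t 0.1105 s 0.1093
hold [-9.8258  0.0547  3.6976]
hold [-9.8954  0.0575  3.728 ]
hold [-10.3766  -0.3247   3.3396]
hold [-10.0664  -0.255    3.6749]
hold [-10.0972   0.202    3.972 ]
 19.76 [0.6279 0.0016 0.1851] [-9.8101 -0.3968  0.7235] grip 0.262 29.997086226940155
```

That gave 10 N held for about a second. I'll release it, then take a stereo view of the medium and small blocks together.

Run:
```python
from h import *
release()
look('M1',[.41,-.25,.25]);look('M2',[.41,-.30,.25]); st()
def f(n,x,y,w,h,k=4):
    im=cv2.imread(f'pics/{n}.png')[y:y+h,x:x+w]; im=cv2.resize(im,(w*k,h*k),interpolation=cv2.INTER_CUBIC)
    for i in range(0,w,10): cv2.line(im,(i*k,0),(i*k,6 if (x+i)%50 else 14),(0,0,255),1)
    for i in range(0,h,10): cv2.line(im,(0,i*k),(6 if (y+i)%50 else 14,i*k),(0,0,255),1)
    return im
Z=lambda n,P:proj(cam('wrist',np.load(f'pics/{n}.npy')),np.array(P))
org=[]
rows=[]
for P in ([.481,-.221,.09],[.561,-.329,.08]):
    r=[]
    for n in('M1','M2'):
        u=Z(n,P)[0]; x=int(np.clip(u[0]-50,0,460))//10*10; y=int(np.clip(u[1]-37,0,340))//10*10; org.append((n,x,y)); r.append(f(n,x,y,100,75))
    rows.append(np.hstack(r))
print(org); cv2.imwrite('pics/c3.png',np.vstack(rows))
```

```text
down 20.02 [0.6273 0.0014 0.1839] [-2.4315 -0.9923  5.525 ] grip 0.26 29.999782741069794
open 20.61 [0.6262 0.0015 0.1827] [0.0402 0.0397 0.1165] grip 0.55 0.0
up 21.21 [0.6276 0.0015 0.2493] [-0.6075  0.3128 -1.6418] grip 0.548 0.0
 22.88 [ 0.4104 -0.2998  0.2497] [-0.0952 -0.0294  0.1626] grip 0.551 0.0
[('M1', 200, 90), ('M2', 150, 90), ('M1', 300, 20), ('M2', 250, 20)]
```

View pics/c3.png

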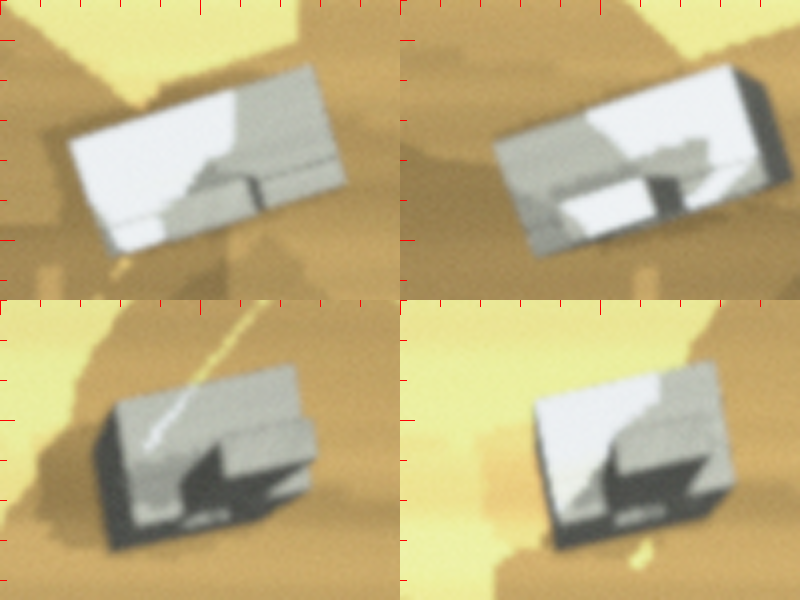

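The crops show the medium lug top at crop (208,208) in M1 and (210,208) in M2. The small lug top is at crop (267,149) in M1 and (263,147) in M2.

Run:
```python
from h import *
C={n:cam('wrist',np.load(f'pics/{n}.npy')) for n in('M1','M2')}
p=lambda a,o:(o[0]+a[0]/4,o[1]+a[1]/4)
for nm,o1,o2,l1,l2,A,B,zt in(
 ('M',(200,90),(150,90),(208,208),(209.5,208),[(68,142),(310,63),(346,183),(112,256)],[(93,143),(328,63),(369,183),(138,257)],.074),
 ('S',(300,20),(250,20),(267,149),(263,147),[(118,102),(295,64),(312,186),(135,226)],[(135,102),(315,61),(335,185),(160,227)],.054)):
    print(nm,*tri((C['M1'],p(l1,o1)),(C['M2'],p(l2,o2))), [onz(C[n],p(l,o),zt+.042 if nm=='M' else .104)[:2] for n,l,o in(('M1',l1,o1),('M2',l2,o2))])
    for n,o,K in(('M1',o1,A),('M2',o2,B)):
        Q=[onz(C[n],p(k,o),zt) for k in K]; v=(Q[0]-Q[1])+(Q[3]-Q[2]); y=np.arctan2(-v[0],v[1]); c=np.mean(Q,0)
        print(c,np.degrees(y),np.linalg.norm(v)/2,np.linalg.norm(Q[0]-Q[3]),'lug',c[:2]-.012*np.array([np.cos(y),np.sin(y)]))
```

```text
M [ 0.4743 -0.219   0.1097] 0.0001002828219802976 [array([ 0.4745, -0.2197]), array([ 0.4747, -0.2207])]
[ 0.4858 -0.2158  0.074 ] 16.95578274388752 0.07110514339934913 0.033779204321648305 lug [ 0.4743 -0.2193]
[ 0.4858 -0.2165  0.074 ] 16.94264053645179 0.07098192172732117 0.033721952306831164 lug [ 0.4743 -0.22  ]
S [ 0.5574 -0.3345  0.0993] 0.0001797179523660108 [array([ 0.5565, -0.3333]), array([ 0.5561, -0.334 ])]
[ 0.5686 -0.3315  0.054 ] 12.488808222711622 0.05145063031558829 0.03355481827024144 lug [ 0.5569 -0.3341]
[ 0.568  -0.3316  0.054 ] 12.619629947156113 0.05147692589611672 0.03401700324102921 lug [ 0.5563 -0.3342]
```

The two measures agree to within a millimetre. Now the medium block, through to the push.

Run:
```python
from h import *
ctrl.command_gripper(.8)
pick((.4744,-.2197),np.radians(17),.116); stage()
if thread(.068): push(.100)
st('end')
for n in('scene','side'): cv2.imwrite(f'pics/t2_{n}.png',ctrl.read_camera(n))
```

```text
down 24.78 [ 0.4747 -0.2202  0.0897] [-0.5598  0.5083  1.2421] grip 0.801 0.0
grip 25.59 [ 0.4743 -0.2196  0.0889] [ 0.31   -0.0104 -0.7143] grip 0.259 29.989119172096252
lift 26.36 [ 0.4739 -0.2194  0.2105] [ 0.006   0.7625 -2.0216] grip 0.26 29.98745709657669
stage 27.55 [ 0.4651 -0.0139  0.1912] [ 0.0741  0.1139 -2.1369] grip 0.256 29.987497329711914
past lip 28.78 [ 0.5405 -0.0063  0.1915] [ 0.7398 -1.2341 -2.2266] grip 0.262 29.987502694129944
lowered 29.07 [ 0.5426 -0.0061  0.1849] [-0.1148 -0.4124 -3.2769] grip 0.262 29.987427592277527
near 29.66 [ 0.5862 -0.0022  0.1851] [-0.8369  0.3387 -2.265 ] grip 0.259 29.987471401691437
touch True s=0.0821 31.14 [ 0.6008 -0.0009  0.1846] [-1.5152  0.6265 -1.8055] grip 0.256 29.987766444683075
press f 9.7 t 0.0844 s 0.0831
hold [-9.6376 -0.9622  4.7675]
hold [-9.5928 -0.8015  4.653 ]
hold [-9.2922 -0.2178  4.6674]
hold [-9.2808 -0.6569  4.964 ]
hold [-9.1278 -0.5378  5.0235]
end 33.44 [ 0.6018 -0.0008  0.1851] [-9.963  -0.6935  2.0356] grip 0.26 29.991905093193054
```

The medium seats at s = 0.0831, which is 26.2 mm behind the large, so it is nested. I'll release it and do the small block.

Run:
```python
from h import *
release(); ctrl.command_gripper(.8)
ctrl.goto([.5566,-.334,.22],down(np.radians(12.5)))
pick((.5566,-.334),np.radians(12.5),.104); stage()
if thread(.043): push(.075)
st('end')
```

```text
down 33.78 [ 0.6012 -0.0009  0.1839] [-1.8048 -0.6196  3.5077] grip 0.255 29.992942214012146
open 34.38 [ 0.6005 -0.0008  0.1833] [ 0.5339 -0.5517 -0.3544] grip 0.552 0.0
up 34.97 [ 0.6014 -0.0009  0.2493] [-0.2489 -0.9945 -0.0825] grip 0.547 0.0
down 37.93 [ 0.5571 -0.3343  0.0778] [-0.6536  1.2983  0.4325] grip 0.798 0.0
grip 38.74 [ 0.5565 -0.334   0.0769] [-0.5434 -0.0904  0.3928] grip 0.259 29.984438717365265
lift 39.57 [ 0.556  -0.3336  0.2103] [ 0.3042  0.7383 -2.3159] grip 0.257 29.983516931533813
stage 41.17 [ 0.4653 -0.0136  0.1913] [-0.3395 -0.6049 -1.9116] grip 0.259 29.983632266521454
past lip 42.41 [ 0.5405 -0.0063  0.1915] [ 0.1831 -0.2442 -1.1918] grip 0.261 29.98355895280838
lowered 42.69 [ 0.5426 -0.0062  0.1849] [-0.7111  0.8903 -0.199 ] grip 0.26 29.983474910259247
near 43.03 [ 0.5619 -0.0044  0.1852] [-1.2841  0.2586 -1.9304] grip 0.259 29.983577728271484
touch True s=0.0557 44.44 [ 0.5744 -0.0032  0.1847] [-1.1054  0.1067 -1.1433] grip 0.259 29.98392015695572
press f 9.8 t 0.0579 s 0.0565
hold [-9.7762 -0.6394  4.734 ]
hold [-9.956  -1.0579  4.8986]
hold [-9.2345 -0.757   4.251 ]
hold [-9.2714 -1.0124  5.1635]
hold [-9.845  -1.3666  4.5961]
end 47.04 [ 0.5753 -0.0032  0.1851] [-9.1648 -0.7442  3.728 ] grip 0.26 29.991780817508698
```

Run:
```python
from h import *
release()
ctrl.move_l(P(-.01,.30),vel=.2); st()
w=ctrl.read_camera('wrist')
ctrl.goto([.40,-.15,.30],down(0)); st()
a=[ctrl.read_camera(n) for n in('scene','side')]
f=lambda im,x,y,w,h:cv2.resize(im[y:y+h,x:x+w],(400,300),interpolation=cv2.INTER_CUBIC)
cv2.imwrite('pics/end.png',np.vstack([np.hstack([f(a[0],230,150,100,75),f(a[1],205,165,120,90)]),np.hstack([f(w,200,0,160,120),f(a[0],0,0,560,420)])]))
```

```text
down 47.28 [ 0.5748 -0.0032  0.1839] [-0.6567  0.0822  2.395 ] grip 0.264 29.99045044183731
open 47.88 [ 0.5741 -0.0031  0.1834] [0.2132 0.1396 0.3612] grip 0.55 0.0
up 48.47 [ 0.5749 -0.0033  0.2493] [ 0.0494 -0.2549 -0.4699] grip 0.551 0.0
 49.03 [ 0.5093 -0.0092  0.2993] [-0.1871 -0.6296  0.315 ] grip 0.549 0.0
 49.83 [ 0.4005 -0.1501  0.2996] [ 0.0973 -0.5603 -0.3867] grip 0.547 0.0
```

View pics/end.png

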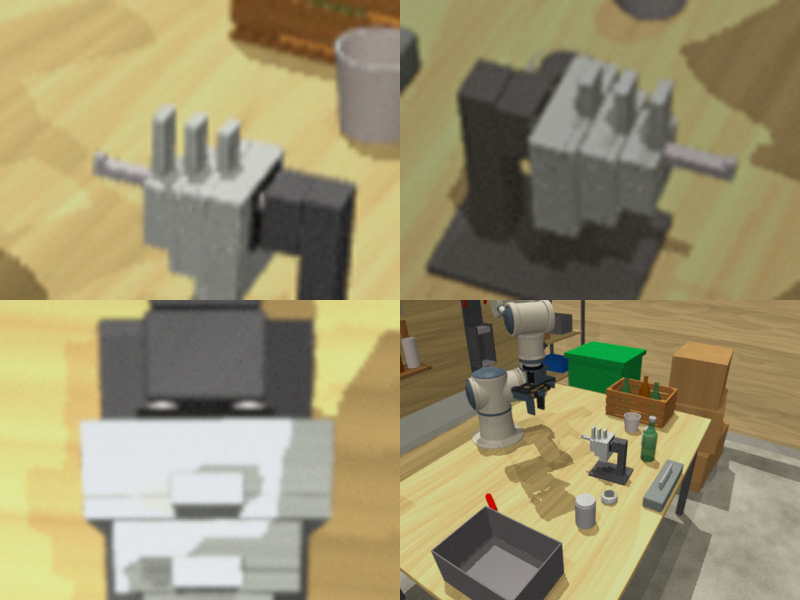

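The views show all three blocks nested, straight and hanging lugs up, with the row at the black pad and everything else in place.

```bash
python3 -c "
from bench import ctrl
print(ctrl.sign_off())"
```

```text
the job is handed in; nothing more can be done
None
```

The large, medium and small blocks hang nested on the hook, lugs up; each was pushed home and held at about 10 N, then released, and I handed the job in at about 50 s with the other things on the bench untouched.

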